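# Refit the espresso machine's drip tray and start a rinse

### The arm

A 6-joint arm with a two-finger parallel gripper is mounted at the origin on the work surface. World frame = base frame: x ahead of the robot, y to its left, z up, the work surface at z = 0. Lengths are in m, angles in rad, forces in N, time in s.
With the tool pointing down it reaches from about 0.35 to 0.85 m from the base axis. Payload 8.1 kg.
Tool frame: the origin (TCP) lies on the front face of the gripper's body, between the roots of the fingers; the fingertips stand 84 mm ahead of it and the grasp point (between the pads) lies 65 mm ahead of it; x points along the fingers, y is the direction in which the jaws open and shut, and the axes are right-handed (so a half turn about x gives the same grasp; the last joint's range is limited). The gripper opens to 93 mm and grips with 3 to 60 N. Pads are 15 mm wide; open, the fingers measure 128 mm over their backs; the gripper's body (75 mm by 188 mm) begins 65 mm behind the grasp point.
Start: joints at [1.043, 0.13, 1.488, -0, 1.523, -0.085], TCP at [0.257, 0.542, 0.303] pointing down, gripper open.
Joint ranges: [-2.96, 2.96], [-0.89, 2.26], [0.02, 2.5], [-1.34, 4.48], [0, 2.73], [-2.66, 2.66]. Speed limits (rad/s): [2.39, 2.39, 2.79, 3.14, 3.14, 3.14].

### API

Orientations are given as a rotation vector (axis times angle).
In Python, from plant import telemetry, read_camera, camera_params, robot gives the robot as it stands.
- The arm moves only by the tool step_arm, never from a script. Its argument "commands" is a list of rows, each an object with "xyz": the shift along the tool's x, y, z in mm, a list of three; "turn": the turn, a rotation vector about the tool's x, y, z in rad, a list of three; "grip": the finger opening in mm, from 0 to 93. In form: [{"xyz": [dx, dy, dz], "turn": [ax, ay, az], "grip": grip}, ...]. A call has 1 to 12 rows; each row is the pose to reach, as a shift and turn from the pose commanded when the call began, along the tool's axes at that moment; what a row does not reach only later rows make up. A row lasts 1/8 s, in which the tool goes at most 62.5 mm and 10.7 degrees, less where a joint would pass 70% of its speed; a pose out of reach is approached as far as the arm can. A call with a gripper value outside its range is refused whole. The fingers move at their own pace and stop on an object; "force" is the grip in N (left out, the last holds). Time passes only in rows, so rows that repeat a pose let the fingers close. It gives the time, the measured TCP pose, the force and the opening at its end, in the units of the state.
- telemetry.read_state(): the state, without advancing time (a new reading comes with each control period).
- read_camera(name): name is "scene" or "top" or "wrist"; returns the picture (384x512x3 uint8, red, green, blue); there is no depth.
- camera_params(name): a dict with "mtx" (3x3 intrinsics, pixels), "rvec" (rotation vector, rad) and "tvec" (3), from world to camera coordinates, as OpenCV has them. Camera axes: x right, y down, z forward; pixel columns grow to the right and rows downward; lengths in m; the calibration is good to about 2 mm. The wrist camera is an equidistant fisheye: a pixel r from the principal point sees the ray r / f radians off the axis. A picture is of the moment at which its call begins: read the wrist's pose just before it. camera_params takes no time and is no camera call; for the wrist camera it gives the pose at the moment of the call.
- robot.close_job(): hands the job in, once; it reports no verdict.
The state is a dict: "t": time; "q": joint angles; "dq": joint speeds; "joint_torque": joint torques, N m; "tool_pos": TCP position; "orientation": TCP orientation; "force": force on the tool from outside, world axes, zero at the start; "wrist_torque": the same for the moment, N m; "opening": finger opening in m.
Only numpy, scipy, OpenCV 4.12 (cv2) and the standard library are available. Lean on these libraries where they do the work, as an engineer would, in place of code of your own. Each camera call takes 0.05 s, during which the arm holds its last target. There are 200 camera calls.

### The job

Refit the emptied drip tray of the coffee machine: by its red tab, slide it rear end first up over the white sill into the bay, press it in against the spring contact until its front edge is just past the sill, and press the front down so that it lies flat and stays caught behind the sill. Go by feel, and never ram the tray against the wall behind the contact. Then press the green rinse button on top of the machine and let go, leaving everything else where it is.

Things in the scene. Friction and masses are not known exactly. Their poses are not given: they have to be found in the camera images.
- machine: Steel espresso machine, 180 wide, 290 deep, 260 high (all sizes in mm), fixed. Origin: on the counter at the centre of its footprint. x points from its open front to its back, the way the tray is pushed in; y to the left looking along x; z up. Its head overhangs the bay from x = -70 on: underside at 175, round brew group down to 146 at x = -62 to 0.
- bay_mouth (a point): Mouth of the tray bay, at counter height, x = -155 in the machine's frame (point axes as the machine's). The bay lies between two black cheeks 36 high, 146 apart, flared at the mouth. Its grey floor is 4 thick. Floor, white sill and spring contact are one cradle, set up to 8 farther in or out on each machine: its exact depth cannot be read and must be felt.
- sill_edge (a point): Nominal rear top edge of the white sill, x = -141.5, z = 9 (true place up to 8 farther in or out). The sill is 9 high, 5 above the bay floor: an 18 degree ramp rises from the counter over 26, then a flat top 4 long, then the vertical rear face behind which the tray's front edge must drop. Tray seated here: tab centre nominally at x = -158.5, y = 0, z = 38.
- contact_tip (a point): Nominal tip of the copper spring contact at the rear of the bay, x = 4.5, z = 15 (shifts with the sill, up to 8). It pushes the tray's rear forward: about 1.5 N at first touch and 1.5 N per mm. The front edge clears the sill from 4 mm (7.5 N) on; at 7.3 mm (12.5 N) the tray meets the solid rear wall (cradle_c3). If let go before the front is down, the spring pushes the tray back onto the sill.
- tray: Loose drip tray, black with a slotted steel grate on top: 150 long (x), 140 wide (y), 34 high, 0.27 to 0.53 kg. Origin: centre of its underside. Its +x end is the rear, which enters first, with its lower edge rounded; the front at x = -75 has a sharp lower edge that hooks behind the sill. Seated: level, underside 4 above the counter, x axis along the machine's x axis. It starts on the counter before the bay.
- tray_grip (a point): Centre of the red pull tab on the tray's front: a block 34 long (x), 20 wide (y, grasp it across this), 34 high (16 to 50 above the tray's underside), centred 92 before the tray's origin and 34 above its underside (point axes as the tray's).
- rinse_top (a point): Centre of the top of the green rinse button on the machine's head, 35 before the machine's origin, on its centre line; 28 across.
- rinse (a joint): Rinse button travel in m: 0 up, 0.006 fully down (about 5 N); springs back.
- cup_a: White espresso cup, 60 across, 55 high, standing on top of the machine at the back; origin at its underside. Leave alone.
- cup_b: Second white espresso cup, likewise on the machine. Leave alone.
- jug: Steel milk jug, 80 across, 95 high, on the counter beside the machine; origin at its underside. Leave alone.
- jar_a: Spice jar with black lid, 46 across, 95 high; origin at its underside. Leave alone.
- jar_b: Spice jar with black lid, same size. Leave alone.
- jar_c: Spice jar with black lid, same size. Leave alone.
- tin: Coffee tin, 90 across, 130 high; origin at its underside. Leave alone.
- sugar: Blue sugar bowl, 90 across, 60 high; origin at its underside. Leave alone.
Mind the look-alikes: they are no part of the job. There is more than one size of the tray; the job needs the middle-sized.

How it is judged:
By the outcome, as a careful person would: the job done as asked, in the order asked, and still so for the second after the job is handed in, with the robot touching nothing.
It also fails if it takes over 69 s, if anything falls off the work surface, if the arm or the gripper's body presses on something with over 40 N, if the wrist force passes 120 N, or if a joint passes its speed limit or range.

## Working session

There is one attempt and no reset: what is moved stays moved. The work goes in short steps, Python scripts to look and compute and a tool call to move; the robot and the scene stay as the last step left them, time stands still between calls to the robot, and variables do not carry over. Pictures are saved under pics/ and viewed, about 8 in all and at most 12, crops included, and the job is handed in when it is done.

Besides the shell and the picture viewer there is one more tool, called after "Request:" by a JSON object that holds its "api" and its "payload". step_arm: Moves the arm, as the interface text tells. Its arguments: {"type":"object","properties":{"commands":{"type":"array"},"force":{"type":"number"}},"required":["commands"]}

```bash
mkdir -p pics
cat > h.py <<'E'
import numpy as np, cv2
from plant import telemetry, read_camera, camera_params, robot
def snap(n,f):
    im=read_camera(n); cv2.imwrite('pics/'+f+'.png',cv2.cvtColor(im,cv2.COLOR_RGB2BGR)); return im
def ray(n,uv,p=None):
    p=p or camera_params(n); R=cv2.Rodrigues(np.array(p['rvec'],float))[0]; t=np.array(p['tvec'],float).ravel(); K=np.array(p['mtx'])
    x=(uv[0]-K[0,2])/K[0,0]; y=(uv[1]-K[1,2])/K[1,1]
    if n=='wrist':
        r=np.hypot(x,y); d=np.array([x/r*np.sin(r),y/r*np.sin(r),np.cos(r)]) if r>1e-9 else np.array([0,0,1.])
    else: d=np.array([x,y,1.])
    return -R.T@t, R.T@d
def onz(n,uv,z,p=None):
    c,d=ray(n,uv,p); return c+d*(z-c[2])/d[2]
def proj(n,P,p=None):
    p=p or camera_params(n); R=cv2.Rodrigues(np.array(p['rvec'],float))[0]; X=R@np.array(P,float)+np.array(p['tvec']).ravel(); K=np.array(p['mtx'])
    if n=='wrist':
        h=np.hypot(X[0],X[1]); th=np.arctan2(h,X[2]); return np.array([K[0,2]+K[0,0]*th*X[0]/h,K[1,2]+K[1,1]*th*X[1]/h])
    return np.array([K[0,2]+K[0,0]*X[0]/X[2],K[1,2]+K[1,1]*X[1]/X[2]])
E
python3 - <<'E'
from h import *
a=snap('top','top0'); b=snap('scene','scene0')
print(telemetry.read_state())
for n in('top','scene'): print(n,ray(n,(256,192)),camera_params(n)['mtx'])
E
```

```text
{'t': 0.1, 'q': array([ 1.04257473e+00,  1.31091596e-01,  1.48912935e+00,  7.85234002e-06,
        1.52301607e+00, -8.53918076e-02]), 'dq': array([ 0.00082153, -0.00191279, -0.00324457, -0.00046428,  0.00049229,
        0.00018673]), 'joint_torque': array([ 6.14095115e-04, -5.61341715e+01, -4.93095660e+01,  7.69613707e-02,
        2.90862832e-02, -1.70796744e-05]), 'tool_pos': array([0.25688797, 0.54182277, 0.30181121]), 'orientation': array([ 0.34606932,  1.54326013, -0.34854465]), 'force': array([ 0.06359572, -0.20910556, -0.75988855]), 'wrist_torque': array([ 0.02667163, -0.00590051,  0.0005764 ]), 'opening': 0.09278805290286314}
top (array([ 0.28916321, -0.01912675,  1.50299946]), array([ 0.17242843,  0.00189506, -0.98511786])) [[386.27134237   0.         259.99626871]
 [  0.         386.27134237 188.43219808]
 [  0.           0.           1.        ]]
scene (array([1.18855088, 0.16593898, 1.16165577]), array([-0.53051851, -0.1371923 , -0.83665567])) [[401.63566664   0.         254.78713087]
 [  0.         401.63566664 185.58370568]
 [  0.           0.           1.        ]]
```

View pics/top0.png

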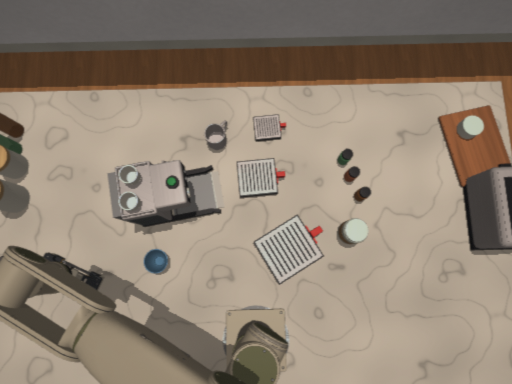

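View pics/scene0.png

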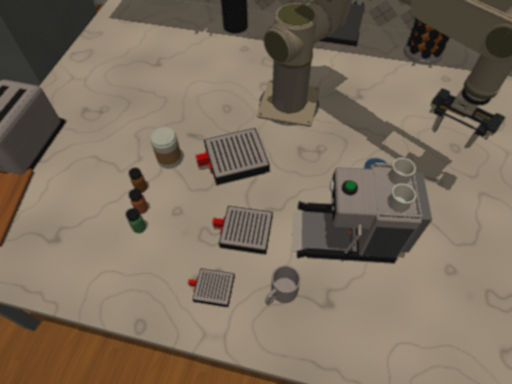

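The top view shows three trays with red tabs: small at (267,127), middle at (258,178) and large at (289,249). The job needs the middle one, whose tab is at (281,174). The machine's head is at about (160,185) with the button at (172,182), and its bay mouth opens to the right at about (216,190).

```bash
cat > m.py <<'E'
from h import *
a=cv2.imread('pics/top0.png');b=cv2.imread('pics/scene0.png')
c1=cv2.resize(a[140:240,100:300],None,fx=4,fy=4,interpolation=cv2.INTER_CUBIC)
cv2.imwrite('pics/crop1.png',c1)
def blobs(im,lo,hi,amin):
    m=cv2.inRange(cv2.cvtColor(im,cv2.COLOR_BGR2HSV),lo,hi)
    n,_,s,c=cv2.connectedComponentsWithStats(m)
    return [(c[i].round(1),s[i]) for i in range(1,n) if s[i][4]>=amin]
for nm,im in(('top',a),('scene',b)):
    print(nm,'red',[(c,s[4],onz(nm,c,.05).round(4)) for c,s in blobs(im,(0,150,120),(6,255,255),8)])
    print(nm,'green',[(c,s[4],onz(nm,c,.265).round(4)) for c,s in blobs(im,(50,120,60),(85,255,255),20)])
# tray dark/bright outline, top
for nm,im,ctr in(('top',a,None),):
    for cen in((267,127),(258,178),(289,249)):
        g=cv2.cvtColor(im,cv2.COLOR_BGR2GRAY); hsv=cv2.cvtColor(im,cv2.COLOR_BGR2HSV)
        m=((g<75)|((hsv[...,1]<25)&(g>60))).astype(np.uint8); r=np.zeros_like(m); cv2.circle(r,cen,38,1,-1); m&=r
        m=cv2.morphologyEx(m,cv2.MORPH_CLOSE,np.ones((3,3)))
        n,l,s,c=cv2.connectedComponentsWithStats(m); i=l[cen[1]-3:cen[1]+4,cen[0]-3:cen[0]+4].max()
        cs=max(cv2.findContours((l==i).astype(np.uint8),cv2.RETR_EXTERNAL,cv2.CHAIN_APPROX_NONE)[0],key=cv2.contourArea)
        P=np.array([onz('top',p[0],.034)[:2] for p in cs],np.float32); q=cv2.minAreaRect(P*1000); print(cen,s[i],q)
E
python3 m.py
```

```text
top red [(array([282.9, 124.1]), np.int32(14), array([ 0.8128, -0.1291,  0.05  ])), (array([279.9, 173.6]), np.int32(36), array([ 0.6131, -0.1101,  0.05  ])), (array([315.5, 231.2]), np.int32(72), array([ 0.3886, -0.2358,  0.05  ]))]
top green [(array([171.1, 181.2]), np.int32(56), array([0.5487, 0.2597, 0.265 ]))]
scene red [(array([201.8, 155.8]), np.int32(63), array([ 0.38  , -0.2386,  0.05  ])), (array([209.2, 164.9]), np.int32(8), array([ 0.4123, -0.2011,  0.05  ])), (array([217.5, 220.5]), np.int32(48), array([ 0.6166, -0.1091,  0.05  ])), (array([191.9, 281.4]), np.int32(29), array([ 0.826 , -0.1227,  0.05  ]))]
scene green [(array([350.1, 185.1]), np.int32(74), array([0.5394, 0.2599, 0.265 ]))]
(267, 127) [     0      0    512    384 196468] ((615.4453125, -19.90576171875), (2171.376953125, 1518.041748046875), 88.67804718017578)
(258, 178) [ 238  159   46   39 1249] ((603.6768188476562, -35.03106689453125), (142.49679565429688, 175.57994079589844), 4.634458541870117)
(289, 249) [ 255  216   65   67 2454] ((329.8475646972656, -134.78900146484375), (180.5037078857422, 202.9952850341797), 30.356916427612305)
```

View pics/crop1.png

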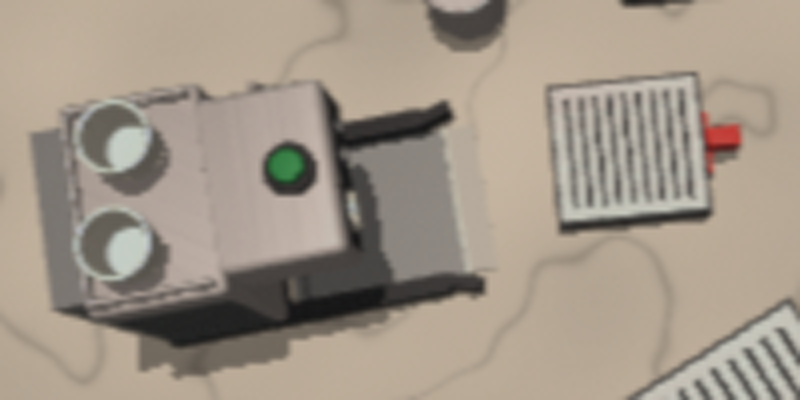

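Run:
```python
from h import *
from scipy.spatial.transform import Rotation as Ro
s=telemetry.read_state(); R=Ro.from_rotvec(s['orientation']); print('tool axes cols\n',R.as_matrix().round(3))
W=lambda u,v,z:onz('top',((u+.5)/4-.5+100,(v+.5)/4-.5+140),z)
a=W(443,131,.009);b=W(467,271,.009);c=W(465,128,0);d=W(495,268,0)
print('sill rear',a,b,'front',c,d,'yaws',[np.degrees(np.arctan2(*(q-p)[[1,0]]))+90+90 for p,q in((a,b),(c,d))])
for p,q in(((345,132),(415,121)),((340,144),(410,133))):
  p=W(*p,.036);q=W(*q,.036);print('cheek',p,q,np.degrees(np.arctan2(*(p-q)[[1,0]])))
h=[W(u,v,.26) for u,v in((203,97),(322,82),(350,246),(220,272))];print('head',np.array(h).round(4))
for z in(.26,.265,.27): print(z,onz('top',(171.1,181.2),z),onz('scene',(350.1,185.1),z))
```

```text
tool axes cols
 [[-0.001  0.428  0.904]
 [-0.001  0.904 -0.428]
 [-1.    -0.002 -0.   ]]
sill rear [0.63413715 0.16251163 0.009     ] [0.49378412 0.13954036 0.009     ] front [0.63872951 0.14168799 0.        ] [0.49728135 0.11305297 0.        ] yaws [np.float64(9.295063159168222), np.float64(11.444392784602343)]
cheek [0.6292985  0.25441431 0.036     ] [0.63856571 0.18643762 0.036     ] 97.76322756098888
cheek [0.61747956 0.25915804 0.036     ] [0.62671545 0.19128747 0.036     ] 97.74925644899749
head [[0.61   0.3302 0.26  ]
 [0.6203 0.2321 0.26  ]
 [0.4823 0.2078 0.26  ]
 [0.4637 0.3127 0.26  ]]
0.26 [0.5497414  0.26081123 0.26      ] [0.53580922 0.26043877 0.26      ]
0.265 [0.54869322 0.25968517 0.265     ] [0.5394289  0.25991473 0.265     ]
0.27 [0.54764503 0.25855912 0.27      ] [0.54304859 0.2593907  0.27      ]
```

Request:
{"api": "step_arm", "payload": {"commands": [{"xyz":[-60,0,0],"turn":[0.1,0,0],"grip":93},{"xyz":[-120,0,0],"turn":[0.2,0,0],"grip":93},{"xyz":[-140,-20,30],"turn":[0.3,0,0],"grip":93},{"xyz":[-140,-55,85],"turn":[0.4,0,0],"grip":93},{"xyz":[-140,-90,135],"turn":[0.5,0,0],"grip":93},{"xyz":[-140,-125,185],"turn":[0.6,0,0],"grip":93},{"xyz":[-140,-160,235],"turn":[0.7,0,0],"grip":93},{"xyz":[-140,-195,285],"turn":[0.8,0,0],"grip":93},{"xyz":[-140,-230,340],"turn":[0.9,0,0],"grip":93},{"xyz":[-140,-265,395],"turn":[0.96,0,0],"grip":93},{"xyz":[-130,-300,450],"turn":[0.96,0,0],"grip":93},{"xyz":[-110,-330,490],"turn":[0.96,0,0],"grip":93}]}}

```text
t: 1.6
tool_pos: [0.5595, 0.032, 0.4131]
orientation: [1.086, 1.282, -1.083]
force: [0.5, 0.1, -0.7]
opening: 0.093
```

Request:
{"api": "step_arm", "payload": {"commands": [{"xyz":[0,0,0],"turn":[0,0,0],"grip":93}]}}

```text
t: 1.72
tool_pos: [0.5588, 0.0303, 0.4091]
orientation: [1.086, 1.286, -1.093]
force: [-0.3, 0.5, -0.8]
opening: 0.0932
```

Run:
```python
from h import *
import json
p=camera_params('wrist'); snap('wrist','w1'); s=telemetry.read_state()
json.dump({k:np.array(v).tolist() for k,v in p.items()},open('w1.json','w'))
print(s['t'],s['tool_pos'],s['orientation'],s['force'],s['q'],p['mtx'])
```

```text
1.775 [0.55840977 0.03225944 0.41063771] [ 1.08569098  1.28571396 -1.08960625] [-0.33780431  0.51865712  0.84498153] [-3.40057641e-02  4.22564971e-03  1.42554663e+00  9.05319547e-05
  1.71568608e+00 -1.98519762e-01] [[297.31863964   0.         259.27697832]
 [  0.         297.31863964 193.44277185]
 [  0.           0.           1.        ]]
```

View pics/w1.png

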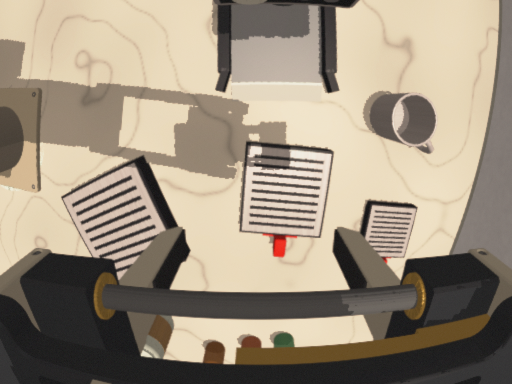

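The wrist view shows the middle tray at (285,190) with its tab at (280,246). The bay mouth is ahead of it, with cheek tips at about (222,88) and (333,88) and the white sill at row ~88.

Run:
```python
import cv2
a=cv2.imread('pics/w1.png'); cv2.imwrite('pics/crop2.png',cv2.resize(a[0:110,205:350],None,fx=5,fy=5,interpolation=cv2.INTER_CUBIC))
```

```text
(no output)
```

View pics/crop2.png

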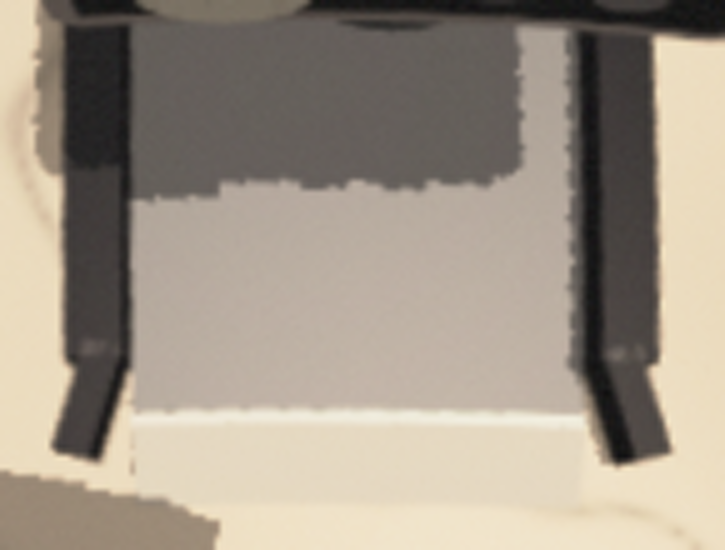

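Run:
```python
from h import *
import json
p=json.load(open('w1.json'))
W=lambda u,v,z:onz('wrist',((u+.5)/5-.5+205,(v+.5)/5-.5),z,p)[:2]
for nm,L,Rr,z in(('outer',((65,200),(67,350)),((656,200),(657,350)),.036),('inner',((121,200),(122,350)),((600,200),(607,350)),.036),('floor',((131,200),(131,400)),((570,200),(580,400)),.004),('tips',((52,450),(100,460)),((670,452),(618,463)),.036),('sillrear',((135,412),),((580,418),),.009)):
    l=[W(*q,z) for q in L]; r=[W(*q,z) for q in Rr]
    for a,b in zip(l,r):
        d=a-b; print(nm,a.round(4),b.round(4),'mid',((a+b)/2).round(4),'w',np.linalg.norm(d).round(4),'yaw',np.degrees(np.arctan2(-d[0],d[1])).round(1))
    for q in(l,r):
        if len(q)>1: d=q[0]-q[1]; print('   along',np.degrees(np.arctan2(d[1],d[0])).round(1))
a=cv2.imread('pics/w1.png'); m=cv2.inRange(cv2.cvtColor(a,cv2.COLOR_BGR2HSV),(0,170,120),(6,255,255))
n,l,s,c=cv2.connectedComponentsWithStats(m)
for i in range(1,n):
    if s[i][4]>20: print('red',c[i],s[i],onz('wrist',c[i],.05,p))
for u,v in((247,143),(332,149),(322,238),(240,232)): print('tray',onz('wrist',(u,v),.034,p).round(4))
from scipy.spatial.transform import Rotation as Ro
print(Ro.from_rotvec(telemetry.read_state()['orientation']).as_matrix().round(3))
```

```text
outer [0.4657 0.2044] [0.6425 0.2371] mid [0.5541 0.2207] w 0.1797 yaw 100.5
outer [0.4742 0.1575] [0.6504 0.1895] mid [0.5623 0.1735] w 0.1791 yaw 100.3
   along 100.2
   along 99.4
inner [0.4826 0.2064] [0.6253 0.2328] mid [0.554  0.2196] w 0.145 yaw 100.5
inner [0.4907 0.1597] [0.635  0.1859] mid [0.5629 0.1728] w 0.1466 yaw 100.3
   along 99.8
   along 101.7
floor [0.4813 0.2136] [0.621 0.239] mid [0.5512 0.2263] w 0.142 yaw 100.3
floor [0.4923 0.1471] [0.6352 0.1726] mid [0.5637 0.1599] w 0.1452 yaw 100.1
   along 99.4
   along 102.1
tips [0.4745 0.1263] [0.6599 0.1588] mid [0.5672 0.1426] w 0.1883 yaw 99.9
tips [0.4895 0.1252] [0.6444 0.1518] mid [0.5669 0.1385] w 0.1572 yaw 99.7
   along 175.8
   along 24.2
sillrear [0.4947 0.1431] [0.6353 0.1661] mid [0.565  0.1546] w 0.1424 yaw 99.3
red [279.86160714 245.66071429] [274 235  23  22 224] [ 0.61453933 -0.10350841  0.05      ]
tray [0.5353 0.052  0.034 ]
tray [0.668  0.0658 0.034 ]
tray [ 0.6862 -0.0861  0.034 ]
tray [ 0.5461 -0.097   0.034 ]
[[-0.004  0.986  0.164]
 [ 0.     0.164 -0.986]
 [-1.    -0.004 -0.001]]
```

Request:
{"api": "step_arm", "payload": {"commands": [{"xyz":[40,10,40],"turn":[0.02,0,0],"grip":93},{"xyz":[80,20,80],"turn":[0.05,0,0],"grip":93},{"xyz":[120,30,120],"turn":[0.068,0,0],"grip":93},{"xyz":[160,33,147],"turn":[0.068,0,0],"grip":93},{"xyz":[200,33,147],"turn":[0.068,0,0],"grip":93},{"xyz":[230,33,147],"turn":[0.068,0,0],"grip":93},{"xyz":[230,33,147],"turn":[0.068,0,0],"grip":93},{"xyz":[230,33,147],"turn":[0.068,0,0],"grip":93}]}}

```text
t: 2.78
tool_pos: [0.6164, -0.1046, 0.1848]
orientation: [1.135, 1.253, -1.133]
force: [0.0, 0.5, 0.4]
opening: 0.0928
```

Run:
```python
from h import *
p=camera_params('wrist'); a=snap('wrist','w2'); s=telemetry.read_state()
print(s['t'],s['tool_pos'],s['orientation'],s['force'])
a=cv2.cvtColor(a,cv2.COLOR_RGB2BGR); m=cv2.inRange(cv2.cvtColor(a,cv2.COLOR_BGR2HSV),(0,150,90),(8,255,255))
n,l,st,c=cv2.connectedComponentsWithStats(m)
for i in range(1,n):
    if st[i][4]>50: print('red',c[i],st[i],onz('wrist',c[i],.05,p))
print('expected tab px',proj('wrist',(.615,-.108,.05),p))
```

```text
2.825 [ 0.61675726 -0.10485967  0.18536929] [ 1.13536141  1.25209841 -1.13248057] [-0.28819713  0.02989086  0.61752886]
red [255.18414732 210.85188151] [ 221  191   70   46 1249] [ 0.61437321 -0.10195418  0.05      ]
red [446.77223427 239.5835141 ] [431 228  30  26 461] [ 0.79579151 -0.11503363  0.05      ]
expected tab px [255.23546279 218.17016012]
```

View pics/w2.png

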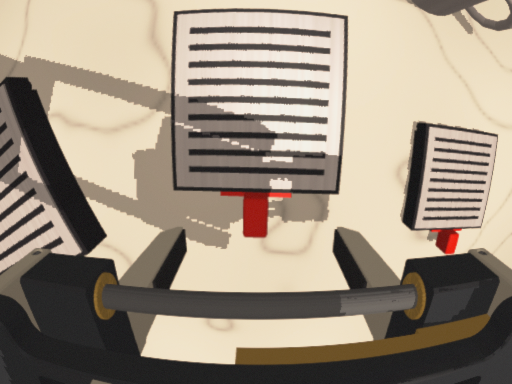

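The close view shows the tab at (255,216), within 2 px of the estimate and square to the jaws. I'll descend and grip.

Request:
{"api": "step_arm", "payload": {"commands": [{"xyz":[30,-1,3],"turn":[0,0,0],"grip":93},{"xyz":[60,-1,3],"turn":[0,0,0],"grip":93},{"xyz":[86,-1,3],"turn":[0,0,0],"grip":93},{"xyz":[86,-1,3],"turn":[0,0,0],"grip":60},{"xyz":[86,-1,3],"turn":[0,0,0],"grip":10},{"xyz":[86,-1,3],"turn":[0,0,0],"grip":10},{"xyz":[86,-1,3],"turn":[0,0,0],"grip":10},{"xyz":[86,-1,3],"turn":[0,0,0],"grip":10}], "force": 40}}

```text
t: 3.82
tool_pos: [0.6151, -0.1085, 0.0973]
orientation: [1.135, 1.254, -1.135]
force: [-0.0, -0.5, -0.0]
opening: 0.0477
```

```bash
cat > st.py <<'E'
from h import *
from scipy.spatial.transform import Rotation as Ro
s=telemetry.read_state(); R=Ro.from_rotvec(s['orientation']).as_matrix()
g=s['tool_pos']+R[:,0]*.065
C=np.array([.5627,.1732]); y=np.radians(100.1); ex=np.array([np.cos(y),np.sin(y)]); ey=np.array([-ex[1],ex[0]])
d=g[:2]-C; f=s['force']; mx=-122.5+1000*d@ex  # machine x approx (sill rear at -141.5 = (.565,.1546))
print('t',round(s['t'],2),'open',s['opening'].round(4),'TCP',s['tool_pos'].round(4),'grasp z',g[2].round(4))
print('machine frame mm: x %.1f y %.1f'%(mx,1000*d@ey),'tool yaw err deg (tool y vs -mach y) %.2f'%(np.degrees(np.arctan2(R[1,1],R[0,1]))-10.1),'pitch z of toolz %.3f zy %.3f'%(R[2,2],R[2,1]))
print('force mach x %.1f y %.1f z %.1f'%(f[:2]@ex,f[:2]@ey,f[2]),'moment',s['wrist_torque'].round(2)); print(R.round(3).tolist())
E
python3 st.py
```

```text
Traceback (most recent call last):
  File "st.py", line 7, in <module>
    print('t',round(s['t'],2),'open',s['opening'].round(4),'TCP',s['tool_pos'].round(4),'grasp z',g[2].round(4))
                                     ^^^^^^^^^^^^^^^^^^
AttributeError: 'float' object has no attribute 'round'
```

Still closing, so I'll give it more rows.

Request:
{"api": "step_arm", "payload": {"commands": [{"xyz":[0,0,0],"turn":[0,0,0],"grip":10},{"xyz":[0,0,0],"turn":[0,0,0],"grip":10},{"xyz":[0,0,0],"turn":[0,0,0],"grip":10},{"xyz":[0,0,0],"turn":[0,0,0],"grip":10},{"xyz":[0,0,0],"turn":[0,0,0],"grip":10},{"xyz":[0,0,0],"turn":[0,0,0],"grip":10}], "force": 40}}

```text
t: 4.58
tool_pos: [0.6148, -0.1085, 0.0966]
orientation: [1.135, 1.255, -1.135]
force: [1.0, -0.3, -0.9]
opening: 0.0197
```

```bash
sed -i "s/s\['opening'\].round(4)/round(s['opening'],4)/" st.py; python3 st.py
```

```text
t 4.58 open 0.0197 TCP [ 0.6148 -0.1085  0.0966] grasp z 0.0316
machine frame mm: x -409.0 y -1.9 tool yaw err deg (tool y vs -mach y) -4.37 pitch z of toolz -0.000 zy -0.000
force mach x -0.4 y -0.9 z -0.9 moment [-0.1  -0.02 -0.12]
[[-0.0, 0.995, 0.1], [-0.0, 0.1, -0.995], [-1.0, -0.0, -0.0]]
```

Request:
{"api": "step_arm", "payload": {"commands": [{"xyz":[0,-1,-8],"turn":[-0.02,0,0],"grip":10},{"xyz":[0,-2,-16],"turn":[-0.04,0,0],"grip":10},{"xyz":[0,-3,-24],"turn":[-0.06,0,0],"grip":10},{"xyz":[0,-4,-32],"turn":[-0.077,0,0],"grip":10},{"xyz":[0,-5,-40],"turn":[-0.077,0,0],"grip":10},{"xyz":[0,-5,-40],"turn":[-0.077,0,0],"grip":10}], "force": 60}}

```text
t: 5.32
tool_pos: [0.6056, -0.068, 0.0966]
orientation: [1.078, 1.289, -1.077]
force: [-0.7, 1.5, -1.4]
opening: 0.0193
```

```bash
python3 st.py
python3 - <<'E'
from h import *
snap('wrist','w3')
E
```

```text
t 5.33 open 0.0193 TCP [ 0.6056 -0.068   0.0966] grasp z 0.0316
machine frame mm: x -367.4 y 0.1 tool yaw err deg (tool y vs -mach y) 0.08 pitch z of toolz -0.001 zy -0.000
force mach x 1.6 y 0.4 z -1.4 moment [ 0.16  0.09 -0.02]
[[-0.001, 0.984, 0.177], [0.001, 0.177, -0.984], [-1.0, -0.0, -0.001]]
```

View pics/w3.png

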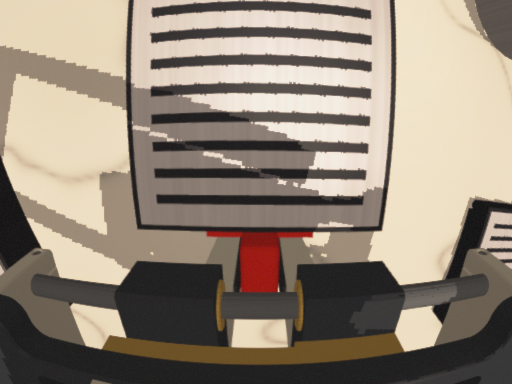

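Request:
{"api": "step_arm", "payload": {"commands": [{"xyz":[-4,0,0],"turn":[0,0,0],"grip":10},{"xyz":[-8,0,0],"turn":[0,0,0],"grip":10},{"xyz":[-11,0,0],"turn":[0,0,0],"grip":10},{"xyz":[-11,0,0],"turn":[0,0,0],"grip":10}]}}

```text
t: 5.88
tool_pos: [0.6061, -0.0694, 0.1082]
orientation: [1.078, 1.287, -1.078]
force: [-0.5, 0.5, -3.8]
opening: 0.0202
```

```bash
python3 st.py
python3 - <<'E'
from h import *
a=snap('scene','s4')
cv2.imwrite('pics/s4c.png',cv2.resize(cv2.cvtColor(a[150:270,200:440],cv2.COLOR_RGB2BGR),None,fx=3,fy=3,interpolation=cv2.INTER_CUBIC))
E
```

```text
t 5.88 open 0.0202 TCP [ 0.6061 -0.0694  0.1082] grasp z 0.0432
machine frame mm: x -369.0 y -0.2 tool yaw err deg (tool y vs -mach y) 0.03 pitch z of toolz 0.000 zy 0.001
force mach x 0.6 y 0.4 z -3.8 moment [-0.43 -0.02 -0.01]
[[0.001, 0.984, 0.176], [-0.0, 0.176, -0.984], [-1.0, 0.001, 0.0]]
```

View pics/s4c.png

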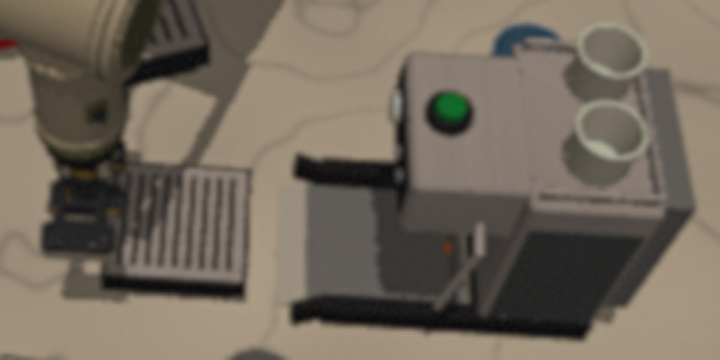

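The whole tray's weight is carried (3.8 N, 0.43 N m) and it hangs level, with its underside about 11 mm up. I'll advance over the sill, watching the side force.

Request:
{"api": "step_arm", "payload": {"commands": [{"xyz":[0,0,-10],"turn":[0,0,0],"grip":10},{"xyz":[0,0,-20],"turn":[0,0,0],"grip":10},{"xyz":[0,0,-30],"turn":[0,0,0],"grip":10},{"xyz":[0,0,-40],"turn":[0,0,0],"grip":10},{"xyz":[0,0,-48],"turn":[0,0,0],"grip":10},{"xyz":[0,0,-56],"turn":[0,0,0],"grip":10},{"xyz":[0,0,-64],"turn":[0,0,0],"grip":10},{"xyz":[0,0,-72],"turn":[0,0,0],"grip":10},{"xyz":[0,0,-80],"turn":[0,0,0],"grip":10},{"xyz":[0,0,-80],"turn":[0,0,0],"grip":10}]}}

```text
t: 7.18
tool_pos: [0.5916, 0.0102, 0.1077]
orientation: [1.077, 1.288, -1.077]
force: [-0.3, -0.3, -4.3]
opening: 0.0197
```

```bash
python3 st.py
```

```text
t 7.17 open 0.0197 TCP [0.5916 0.0102 0.1077] grasp z 0.0427
machine frame mm: x -288.0 y 0.1 tool yaw err deg (tool y vs -mach y) 0.08 pitch z of toolz -0.000 zy -0.000
force mach x -0.3 y 0.3 z -4.3 moment [-0.47  0.03  0.02]
[[-0.0, 0.984, 0.177], [0.0, 0.177, -0.984], [-1.0, -0.0, -0.0]]
```

Run:
```python
from h import *
c,d=ray('wrist',(259,193)); s=telemetry.read_state(); print('cam',c,'tcp',s['tool_pos'],'rel',c-s['tool_pos'])
```

```text
cam [0.57820801 0.09112884 0.18836054] tcp [0.59162661 0.01020051 0.10769092] rel [-0.0134186   0.08092832  0.08066962]
```

Request:
{"api": "step_arm", "payload": {"commands": [{"xyz":[0,0,-10],"turn":[0,0,0],"grip":10},{"xyz":[0,0,-20],"turn":[0,0,0],"grip":10},{"xyz":[0,0,-30],"turn":[0,-0.008,0],"grip":10},{"xyz":[0,0,-40],"turn":[0,-0.016,0],"grip":10},{"xyz":[0,0,-50],"turn":[0,-0.024,0],"grip":10},{"xyz":[0,0,-60],"turn":[0,-0.03,0],"grip":10},{"xyz":[0,0,-70],"turn":[0,-0.03,0],"grip":10},{"xyz":[0,0,-80],"turn":[0,-0.03,0],"grip":10},{"xyz":[0,0,-90],"turn":[0,-0.03,0],"grip":10},{"xyz":[0,0,-90],"turn":[0,-0.03,0],"grip":10}]}}

```text
t: 8.43
tool_pos: [0.5755, 0.0992, 0.1074]
orientation: [1.057, 1.265, -1.09]
force: [-0.2, 1.2, -3.7]
opening: 0.0199
```

```bash
python3 st.py
```

```text
t 8.43 open 0.0199 TCP [0.5755 0.0992 0.1074] grasp z 0.0424
machine frame mm: x -199.5 y 0.4 tool yaw err deg (tool y vs -mach y) 0.09 pitch z of toolz 0.029 zy -0.001
force mach x 1.2 y -0.1 z -3.7 moment [-0.23 -0.01  0.02]
[[0.005, 0.984, 0.177], [-0.029, 0.177, -0.984], [-1.0, -0.001, 0.029]]
```

The wrist camera sits 82 mm ahead of the TCP and at z 0.188, so it would come too near the machine's head at the end of the push. The rear already rests on the floor and the sill is just under the tray. So I'll release here, lean the gripper back about 14° and regrip.

Request:
{"api": "step_arm", "payload": {"commands": [{"xyz":[0.5,0,0],"turn":[0,0,0],"grip":36},{"xyz":[0.5,0,0],"turn":[0,0,0],"grip":36},{"xyz":[0.5,0,0],"turn":[0,0,0],"grip":36},{"xyz":[0.5,0,0],"turn":[0,0,0],"grip":36},{"xyz":[1,0,6],"turn":[0,0.09,0],"grip":36},{"xyz":[2,0,12],"turn":[0,0.18,0],"grip":36},{"xyz":[3,0,17],"turn":[0,0.27,0],"grip":36},{"xyz":[3,0,17],"turn":[0,0.27,0],"grip":36}]}}

```text
t: 9.43
tool_pos: [0.5791, 0.0799, 0.1049]
orientation: [1.237, 1.475, -0.972]
force: [-0.2, -0.8, 0.2]
opening: 0.0361
```

```bash
python3 st.py;python3 - <<'E'
from h import *
p=camera_params('wrist')
a=snap('wrist','w5'); print(ray('wrist',(259,193),p)[0], [proj('wrist',q,p).round() for q in ((.5775,.1015,.06),)])
E
```

```text
t 9.43 open 0.0361 TCP [0.5791 0.0799 0.1049] grasp z 0.0418
machine frame mm: x -201.8 y 0.2 tool yaw err deg (tool y vs -mach y) -0.12 pitch z of toolz -0.237 zy -0.001
force mach x -0.7 y 0.3 z 0.2 moment [-0.15  0.09  0.03]
[[-0.042, 0.985, 0.168], [0.234, 0.173, -0.957], [-0.971, -0.001, -0.237]]
[0.56975779 0.13939611 0.20245062] [array([261., 256.])]
```

View pics/w5.png

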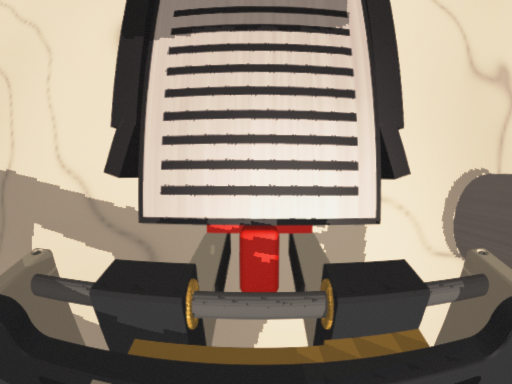

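The tray sits centred between the cheeks and the tab is central between the open fingers. I'll regrip and advance by feel.

Request:
{"api": "step_arm", "payload": {"commands": [{"xyz":[0,0,0],"turn":[0,0,0],"grip":10},{"xyz":[0,0,0],"turn":[0,0,0],"grip":10},{"xyz":[0,0,0],"turn":[0,0,0],"grip":10},{"xyz":[0,0,0],"turn":[0,0,0],"grip":10},{"xyz":[0,0,0],"turn":[0,0,0],"grip":10},{"xyz":[1.2,0,-4.9],"turn":[0,0,0],"grip":10},{"xyz":[2.4,0,-9.8],"turn":[0,0,0],"grip":10},{"xyz":[3.6,0,-14.6],"turn":[0,0,0],"grip":10},{"xyz":[4.8,0,-19.4],"turn":[0,0,0],"grip":10},{"xyz":[4.8,0,-19.4],"turn":[0,0,0],"grip":10}], "force": 35}}

```text
t: 10.72
tool_pos: [0.5751, 0.1018, 0.105]
orientation: [1.235, 1.477, -0.969]
force: [-0.2, 0.9, -2.5]
opening: 0.0198
```

```bash
python3 st.py
```

```text
t 10.72 open 0.0198 TCP [0.5751 0.1018 0.105 ] grasp z 0.0419
machine frame mm: x -179.5 y 0.3 tool yaw err deg (tool y vs -mach y) 0.07 pitch z of toolz -0.238 zy -0.000
force mach x 0.9 y 0.1 z -2.5 moment [ 0.05 -0.17 -0.16]
[[-0.042, 0.984, 0.171], [0.235, 0.177, -0.956], [-0.971, -0.0, -0.238]]
```

Request:
{"api": "step_arm", "payload": {"commands": [{"xyz":[0.5,0,-2],"turn":[0,0,0],"grip":10},{"xyz":[1,0,-4],"turn":[0,0,0],"grip":10},{"xyz":[1.5,0,-5.8],"turn":[0,0,0],"grip":10},{"xyz":[1.5,0,-5.8],"turn":[0,0,0],"grip":10}]}}

```text
t: 11.22
tool_pos: [0.5743, 0.1071, 0.1051]
orientation: [1.236, 1.476, -0.969]
force: [0.4, -1.0, -1.5]
opening: 0.0195
```

```bash
python3 st.py | sed -n 2,3p
```

```text
machine frame mm: x -174.2 y 0.1 tool yaw err deg (tool y vs -mach y) 0.05 pitch z of toolz -0.238 zy 0.000
force mach x -1.1 y -0.2 z -1.5 moment [-0.2  -0.12 -0.09]
```

Request:
{"api": "step_arm", "payload": {"commands": [{"xyz":[0.5,0,-2],"turn":[0,0,0],"grip":10},{"xyz":[1,0,-4],"turn":[0,0,0],"grip":10},{"xyz":[1,0,-4],"turn":[0,0,0],"grip":10}]}}

```text
t: 11.6
tool_pos: [0.5736, 0.1113, 0.1051]
orientation: [1.235, 1.476, -0.969]
force: [0.6, -0.7, -1.7]
opening: 0.0198
```

```bash
python3 st.py
```

```text
t 11.6 open 0.0198 TCP [0.5736 0.1113 0.1051] grasp z 0.042
machine frame mm: x -169.9 y 0.2 tool yaw err deg (tool y vs -mach y) 0.05 pitch z of toolz -0.238 zy 0.000
force mach x -0.8 y -0.5 z -1.7 moment [-0.2  -0.16 -0.05]
[[-0.042, 0.984, 0.171], [0.234, 0.176, -0.956], [-0.971, 0.0, -0.238]]
```

Request:
{"api": "step_arm", "payload": {"commands": [{"xyz":[0.4,0,-1.5],"turn":[0,0,0],"grip":10},{"xyz":[0.7,0,-2.9],"turn":[0,0,0],"grip":10},{"xyz":[0.7,0,-2.9],"turn":[0,0,0],"grip":10}]}}

```text
t: 11.98
tool_pos: [0.5731, 0.1141, 0.1051]
orientation: [1.235, 1.476, -0.969]
force: [0.5, -1.6, -1.4]
opening: 0.0197
```

```bash
python3 st.py | sed -n 2,3p
```

```text
machine frame mm: x -167.0 y 0.2 tool yaw err deg (tool y vs -mach y) 0.05 pitch z of toolz -0.238 zy 0.000
force mach x -1.7 y -0.2 z -1.4 moment [-0.24 -0.11 -0.05]
```

Request:
{"api": "step_arm", "payload": {"commands": [{"xyz":[0.4,0,-1.5],"turn":[0,0,0],"grip":10},{"xyz":[0.7,0,-2.9],"turn":[0,0,0],"grip":10},{"xyz":[0.7,0,-2.9],"turn":[0,0,0],"grip":10}]}}

```text
t: 12.35
tool_pos: [0.5725, 0.1171, 0.1051]
orientation: [1.235, 1.476, -0.969]
force: [1.1, -0.6, -0.1]
opening: 0.0201
```

```bash
python3 st.py
```

```text
t 12.35 open 0.0201 TCP [0.5725 0.1171 0.1051] grasp z 0.042
machine frame mm: x -164.0 y 0.2 tool yaw err deg (tool y vs -mach y) 0.05 pitch z of toolz -0.238 zy -0.000
force mach x -0.8 y -1.0 z -0.1 moment [-0.28 -0.09 -0.08]
[[-0.042, 0.984, 0.171], [0.234, 0.176, -0.956], [-0.971, -0.0, -0.238]]
```

Request:
{"api": "step_arm", "payload": {"commands": [{"xyz":[0.4,0,-1.5],"turn":[0,0,0],"grip":10},{"xyz":[0.7,0,-2.9],"turn":[0,0,0],"grip":10},{"xyz":[0.7,0,-2.9],"turn":[0,0,0],"grip":10}]}}

```text
t: 12.72
tool_pos: [0.572, 0.12, 0.1051]
orientation: [1.235, 1.476, -0.969]
force: [0.7, -1.1, -0.6]
opening: 0.02
```

```bash
python3 st.py | sed -n 2,3p
```

```text
machine frame mm: x -161.0 y 0.2 tool yaw err deg (tool y vs -mach y) 0.05 pitch z of toolz -0.238 zy -0.000
force mach x -1.2 y -0.5 z -0.6 moment [-0.18 -0.08 -0.  ]
```

Request:
{"api": "step_arm", "payload": {"commands": [{"xyz":[0.4,0,-1.5],"turn":[0,0,0],"grip":10},{"xyz":[0.6,0,-2.4],"turn":[0,0,0],"grip":10},{"xyz":[0.6,0,-2.4],"turn":[0,0,0],"grip":10}]}}

```text
t: 13.1
tool_pos: [0.5718, 0.1218, 0.1052]
orientation: [1.235, 1.475, -0.97]
force: [1.3, -5.5, 0.8]
opening: 0.0196
```

```bash
python3 st.py
```

```text
t 13.1 open 0.0196 TCP [0.5718 0.1218 0.1052] grasp z 0.0421
machine frame mm: x -159.3 y 0.1 tool yaw err deg (tool y vs -mach y) 0.04 pitch z of toolz -0.237 zy 0.000
force mach x -5.6 y -0.3 z 0.8 moment [-0.79 -0.04  0.08]
[[-0.041, 0.984, 0.171], [0.233, 0.176, -0.956], [-0.972, 0.0, -0.237]]
```

Contact felt: the push force rose from about 1 N to 5.6 N. I need about 10 N of spring force, so I'll go in small steps.

Request:
{"api": "step_arm", "payload": {"commands": [{"xyz":[0.25,0,-1],"turn":[0,0,0],"grip":10},{"xyz":[0.5,0,-2],"turn":[0,0,0],"grip":10},{"xyz":[0.5,0,-2],"turn":[0,0,0],"grip":10}]}}

```text
t: 13.48
tool_pos: [0.5716, 0.1234, 0.1053]
orientation: [1.235, 1.474, -0.97]
force: [1.2, -6.3, 1.5]
opening: 0.0199
```

```bash
python3 st.py | sed -n 1,3p
```

```text
t 13.47 open 0.0199 TCP [0.5716 0.1234 0.1053] grasp z 0.0422
machine frame mm: x -157.7 y -0.1 tool yaw err deg (tool y vs -mach y) 0.03 pitch z of toolz -0.236 zy 0.000
force mach x -6.4 y -0.1 z 1.5 moment [-1.1  -0.05  0.08]
```

Request:
{"api": "step_arm", "payload": {"commands": [{"xyz":[0.25,0,-1],"turn":[0,0,0],"grip":10},{"xyz":[0.4,0,-1.5],"turn":[0,0,0],"grip":10},{"xyz":[0.4,0,-1.5],"turn":[0,0,0],"grip":10},{"xyz":[0.4,0,-1.5],"turn":[0,0,0],"grip":10}]}}

```text
t: 13.98
tool_pos: [0.5715, 0.1245, 0.1054]
orientation: [1.235, 1.474, -0.97]
force: [1.4, -8.9, 2.9]
opening: 0.0197
```

```bash
python3 st.py | sed -n 1,3p
```

```text
t 13.97 open 0.0197 TCP [0.5715 0.1245 0.1054] grasp z 0.0422
machine frame mm: x -156.6 y -0.2 tool yaw err deg (tool y vs -mach y) 0.02 pitch z of toolz -0.236 zy 0.001
force mach x -9.0 y 0.2 z 2.9 moment [-1.36  0.05  0.13]
```

Request:
{"api": "step_arm", "payload": {"commands": [{"xyz":[0.2,0,-0.8],"turn":[0,0,0],"grip":10},{"xyz":[0.3,0,-1.3],"turn":[0,0,0],"grip":10},{"xyz":[0.3,0,-1.3],"turn":[0,0,0],"grip":10},{"xyz":[0.3,0,-1.3],"turn":[0,0,0],"grip":10}]}}

```text
t: 14.48
tool_pos: [0.5714, 0.1255, 0.1055]
orientation: [1.235, 1.473, -0.97]
force: [0.9, -11.1, 2.1]
opening: 0.0198
```

```bash
python3 st.py | sed -n 1,3p
```

```text
t 14.47 open 0.0198 TCP [0.5714 0.1255 0.1055] grasp z 0.0423
machine frame mm: x -155.7 y -0.2 tool yaw err deg (tool y vs -mach y) 0.02 pitch z of toolz -0.235 zy 0.001
force mach x -11.1 y 1.0 z 2.1 moment [-1.57  0.03  0.19]
```

The push force is about 11 N, so the spring is at roughly 5.5–6 mm: past the 4 mm needed and short of the wall. Next I'll press the front down, turning with it.

Request:
{"api": "step_arm", "payload": {"commands": [{"xyz":[1.5,0,1],"turn":[0,0.009,0],"grip":10},{"xyz":[3,0,2],"turn":[0,0.018,0],"grip":10},{"xyz":[4.4,0,2.9],"turn":[0,0.026,0],"grip":10},{"xyz":[5.8,0,3.7],"turn":[0,0.035,0],"grip":10},{"xyz":[5.8,0,3.7],"turn":[0,0.035,0],"grip":10}]}}

```text
t: 15.1
tool_pos: [0.5721, 0.123, 0.0991]
orientation: [1.258, 1.5, -0.953]
force: [2.1, -12.8, 2.5]
opening: 0.0195
```

```bash
python3 st.py | sed -n 1,3p
```

```text
t 15.1 open 0.0195 TCP [0.5721 0.123  0.0991] grasp z 0.0365
machine frame mm: x -156.1 y -0.5 tool yaw err deg (tool y vs -mach y) -0.01 pitch z of toolz -0.269 zy 0.001
force mach x -12.9 y 0.2 z 2.5 moment [-1.63  0.13  0.27]
```

Request:
{"api": "step_arm", "payload": {"commands": [{"xyz":[0.8,0,0.7],"turn":[0,0,0],"grip":10},{"xyz":[1.8,0,1],"turn":[0,0,0],"grip":10},{"xyz":[1.8,0,1],"turn":[0,0,0],"grip":10}]}}

```text
t: 15.48
tool_pos: [0.5721, 0.1228, 0.0972]
orientation: [1.258, 1.5, -0.953]
force: [1.8, -12.2, 2.4]
opening: 0.0197
```

```bash
python3 st.py | sed -n 1,3p
```

```text
t 15.47 open 0.0197 TCP [0.5721 0.1228 0.0972] grasp z 0.0346
machine frame mm: x -156.3 y -0.5 tool yaw err deg (tool y vs -mach y) -0.00 pitch z of toolz -0.269 zy 0.001
force mach x -12.4 y 0.3 z 2.4 moment [-1.58  0.17  0.12]
```

Request:
{"api": "step_arm", "payload": {"commands": [{"xyz":[0.8,0,1],"turn":[0,0,0],"grip":10},{"xyz":[1.8,0,1.6],"turn":[0,0,0],"grip":10},{"xyz":[1.8,0,1.6],"turn":[0,0,0],"grip":10}]}}

```text
t: 15.85
tool_pos: [0.5722, 0.1226, 0.0969]
orientation: [1.258, 1.502, -0.951]
force: [-8.2, -10.6, 18.7]
opening: 0.02
```

```bash
python3 st.py | sed -n 1,3p
```

```text
t 15.85 open 0.02 TCP [0.5722 0.1226 0.0969] grasp z 0.0343
machine frame mm: x -156.4 y -0.6 tool yaw err deg (tool y vs -mach y) 0.06 pitch z of toolz -0.271 zy 0.001
force mach x -9.0 y 10.0 z 18.7 moment [-0.75  1.56  0.44]
```

Bottomed: up force 18.7 N at grasp height 34.3 mm, against about 34.5 expected. I'll ease back while holding it down, to feel the front edge catch on the sill.

Request:
{"api": "step_arm", "payload": {"commands": [{"xyz":[-0.8,0,0.8],"turn":[0,0,0],"grip":10},{"xyz":[-1.0,0,1.8],"turn":[0,0,0],"grip":10},{"xyz":[-1.2,0,2.8],"turn":[0,0,0],"grip":10},{"xyz":[-1.2,0,2.8],"turn":[0,0,0],"grip":10}]}}

```text
t: 16.35
tool_pos: [0.5724, 0.122, 0.0968]
orientation: [1.26, 1.505, -0.949]
force: [-2.9, 1.9, 12.0]
opening: 0.0199
```

```bash
python3 st.py | sed -n 1,3p
```

```text
t 16.35 open 0.0199 TCP [0.5724 0.122  0.0968] grasp z 0.0343
machine frame mm: x -156.8 y -0.7 tool yaw err deg (tool y vs -mach y) 0.08 pitch z of toolz -0.274 zy 0.001
force mach x 2.3 y 2.5 z 12.0 moment [0.85 0.98 0.1 ]
```

It caught: the tool was commanded 2.4 mm back but moved only 0.4 mm, and the push force vanished. I'll relax, release and back off along the fingers.

Request:
{"api": "step_arm", "payload": {"commands": [{"xyz":[-0.8,0,0],"turn":[0,0,0],"grip":10},{"xyz":[-0.8,0,0],"turn":[0,0,0],"grip":45},{"xyz":[-0.8,0,0],"turn":[0,0,0],"grip":45},{"xyz":[-0.8,0,0],"turn":[0,0,0],"grip":45},{"xyz":[-0.8,0,0],"turn":[0,0,0],"grip":45},{"xyz":[-0.8,0,0],"turn":[0,0,0],"grip":45},{"xyz":[-20,0,0],"turn":[0,0,0],"grip":45},{"xyz":[-60,0,0],"turn":[0,0,0],"grip":45},{"xyz":[-110,0,0],"turn":[0,0,0],"grip":45},{"xyz":[-110,0,0],"turn":[0,0,0],"grip":45}]}}

```text
t: 17.6
tool_pos: [0.5805, 0.0898, 0.2075]
orientation: [1.262, 1.494, -0.946]
force: [-0.6, 0.3, 0.2]
opening: 0.0451
```

```bash
python3 st.py
python3 - <<'E'
from h import *
p=camera_params('wrist')
a=snap('wrist','w6'); b=snap('scene','s6'); a=cv2.cvtColor(a,cv2.COLOR_RGB2BGR);b=cv2.cvtColor(b,cv2.COLOR_RGB2BGR)
x=cv2.resize(a,(533,400)); y=cv2.resize(b[130:280,190:450],(692,400))
cv2.imwrite('pics/m6.png',cv2.resize(np.vstack([cv2.resize(a[0:280],(512,280)),cv2.resize(b[130:280,190:450],(512,295))]),None,fx=1,fy=1))
E
```

```text
t 17.6 open 0.0451 TCP [0.5805 0.0898 0.2075] grasp z 0.1449
machine frame mm: x -190.2 y -3.6 tool yaw err deg (tool y vs -mach y) -0.03 pitch z of toolz -0.269 zy 0.010
force mach x 0.4 y 0.5 z 0.2 moment [-0.22  0.04 -0.01]
[[-0.037, 0.985, 0.171], [0.267, 0.175, -0.948], [-0.963, 0.01, -0.269]]
```

View pics/m6.png

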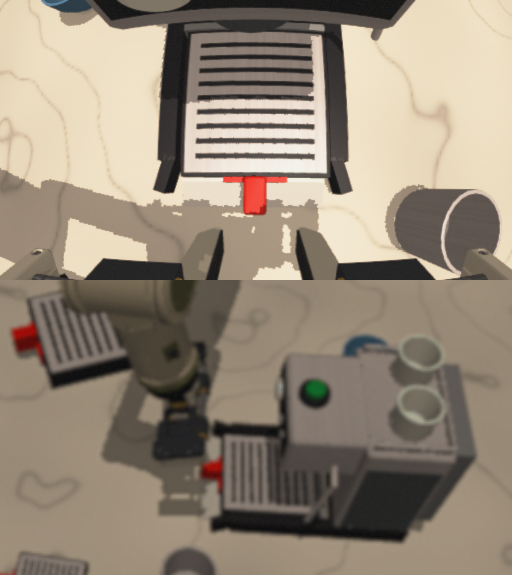

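The tray lies in the bay with the white sill visible in front of its edge; the tab is at (255,196). I'll close the fingers and feel the tab's top, which should be at z = 54 mm if seated.

Request:
{"api": "step_arm", "payload": {"commands": [{"xyz":[7,-3,-27],"turn":[0,0,0],"grip":0},{"xyz":[7,-3,-27],"turn":[0,0,0],"grip":0},{"xyz":[25,-3,-22],"turn":[0,0,0],"grip":0},{"xyz":[40,-3,-18],"turn":[0,0,0],"grip":0},{"xyz":[52,-3,-14],"turn":[0,0,0],"grip":0},{"xyz":[60,-3,-12],"turn":[0,0,0],"grip":0},{"xyz":[65,-3,-11],"turn":[0,0,0],"grip":0},{"xyz":[65,-3,-11],"turn":[0,0,0],"grip":0},{"xyz":[65,-3,-11],"turn":[0,0,0],"grip":0}]}}

```text
t: 18.82
tool_pos: [0.5696, 0.1183, 0.1417]
orientation: [1.258, 1.502, -0.952]
force: [-0.3, -0.0, 0.1]
opening: 0.0004
```

```bash
cat >> st.py <<'E'
tp=s['tool_pos']+R[:,0]*.084; d=tp[:2]-C; print('tip z %.1f mach x %.1f y %.1f'%(tp[2]*1000,-122.5+1000*d@ex,1000*d@ey))
E
python3 st.py
python3 - <<'E'
from h import *
import json
a=cv2.imread('pics/w6.png')
E
```

```text
t 18.82 open 0.0004 TCP [0.5696 0.1183 0.1417] grasp z 0.0791
machine frame mm: x -160.1 y 2.7 tool yaw err deg (tool y vs -mach y) 0.04 pitch z of toolz -0.271 zy 0.001
force mach x 0.0 y 0.3 z 0.1 moment [-0.21  0.06 -0.01]
[[-0.047, 0.984, 0.17], [0.267, 0.176, -0.947], [-0.962, 0.001, -0.271]]
tip z 60.8 mach x -154.9 y 2.7
```

Request:
{"api": "step_arm", "payload": {"commands": [{"xyz":[2,2,0.5],"turn":[0,0,0],"grip":0},{"xyz":[4,2,1],"turn":[0,0,0],"grip":0},{"xyz":[5,2,1.3],"turn":[0,0,0],"grip":0},{"xyz":[5,2,1.3],"turn":[0,0,0],"grip":0}]}}

```text
t: 19.32
tool_pos: [0.5718, 0.1188, 0.1371]
orientation: [1.259, 1.502, -0.951]
force: [-2.3, -0.7, 7.3]
opening: 0.0005
```

```bash
python3 st.py|tail -3
```

```text
force mach x -0.2 y 2.4 z 7.3 moment [0.02 0.52 0.05]
[[-0.047, 0.984, 0.17], [0.268, 0.176, -0.947], [-0.962, 0.001, -0.272]]
tip z 56.3 mach x -154.8 y 0.5
```

Request:
{"api": "step_arm", "payload": {"commands": [{"xyz":[1,0,0.3],"turn":[0,0,0],"grip":0},{"xyz":[2,0,0.5],"turn":[0,0,0],"grip":0},{"xyz":[2,0,0.5],"turn":[0,0,0],"grip":0}]}}

```text
t: 19.7
tool_pos: [0.5719, 0.1188, 0.1367]
orientation: [1.258, 1.503, -0.95]
force: [-8.3, -3.9, 20.9]
opening: 0.0004
```

```bash
python3 st.py|tail -3
```

```text
force mach x -2.4 y 8.8 z 20.9 moment [0.04 1.72 0.41]
[[-0.046, 0.984, 0.17], [0.268, 0.177, -0.947], [-0.962, 0.002, -0.272]]
tip z 55.8 mach x -154.9 y 0.4
```

The tab top is solid at about 54 mm (tip centre 56 mm less the tilted finger's corner), so the tray is fully down. Now for the button: I'll go up, straighten and move over it.

Request:
{"api": "step_arm", "payload": {"commands": [{"xyz":[-40,0,0],"turn":[0,0,0],"grip":0},{"xyz":[-95,0,0],"turn":[0,0,0],"grip":0},{"xyz":[-150,0,0],"turn":[0,0,0],"grip":0},{"xyz":[-200,0,-20],"turn":[0,0,0],"grip":0},{"xyz":[-245,0,-50],"turn":[0,-0.05,0],"grip":0},{"xyz":[-265,0,-90],"turn":[0,-0.1,0],"grip":0},{"xyz":[-260,0,-130],"turn":[0,-0.15,0],"grip":0},{"xyz":[-248,0,-170],"turn":[0,-0.2,0],"grip":0},{"xyz":[-240,0,-200],"turn":[0,-0.275,0],"grip":0},{"xyz":[-234,0,-214],"turn":[0,-0.275,0],"grip":0},{"xyz":[-234,0,-214],"turn":[0,-0.275,0],"grip":0},{"xyz":[-234,0,-214],"turn":[0,-0.275,0],"grip":0}]}}

```text
t: 21.2
tool_pos: [0.5466, 0.2577, 0.417]
orientation: [1.079, 1.288, -1.079]
force: [0.5, -0.5, -0.9]
opening: 0.0004
```

```bash
python3 st.py
python3 - <<'E'
from h import *
p=camera_params('wrist'); a=cv2.cvtColor(snap('wrist','w7'),cv2.COLOR_RGB2BGR)
m=cv2.inRange(cv2.cvtColor(a,cv2.COLOR_BGR2HSV),(45,100,40),(90,255,255)); n,l,s,c=cv2.connectedComponentsWithStats(m)
for i in range(1,n):
    if s[i][4]>80: print(c[i],s[i],onz('wrist',c[i],.272,p))
print('exp',proj('wrist',(.5474,.2593,.272),p))
E
```

```text
t 21.2 open 0.0004 TCP [0.5466 0.2577 0.417 ] grasp z 0.352
machine frame mm: x -36.5 y 1.1 tool yaw err deg (tool y vs -mach y) -0.04 pitch z of toolz -0.000 zy -0.000
force mach x -0.6 y -0.4 z -0.9 moment [-0.03  0.1  -0.02]
[[-0.0, 0.985, 0.175], [0.0, 0.175, -0.985], [-1.0, -0.0, -0.0]]
tip z 333.0 mach x -36.5 y 1.1
[259.06081755 209.0777667 ] [ 242  191   35   37 1003] [0.5474119  0.25848888 0.272     ]
exp [259.22207319 208.14327434]
```

The wrist view puts the button within 1 mm of the estimate, so I'll descend and feel for it.

Request:
{"api": "step_arm", "payload": {"commands": [{"xyz":[25,0,-1],"turn":[0,0,0],"grip":0},{"xyz":[45,0,-1],"turn":[0,0,0],"grip":0},{"xyz":[53,0,-1],"turn":[0,0,0],"grip":0},{"xyz":[57,0,-1],"turn":[0,0,0],"grip":0},{"xyz":[60,0,-1],"turn":[0,0,0],"grip":0},{"xyz":[60,0,-1],"turn":[0,0,0],"grip":0}]}}

```text
t: 22.0
tool_pos: [0.546, 0.2594, 0.3602]
orientation: [1.079, 1.286, -1.077]
force: [-7.1, -5.9, 12.4]
opening: 0.0003
```

```bash
python3 st.py|tail -3
```

```text
force mach x -4.5 y 8.1 z 12.4 moment [-1.18  1.39 -0.02]
[[0.002, 0.984, 0.176], [-0.0, 0.176, -0.984], [-1.0, 0.002, 0.001]]
tip z 276.2 mach x -34.7 y 1.2
```

Request:
{"api": "step_arm", "payload": {"commands": [{"xyz":[1,0,0],"turn":[0,0,0],"grip":0},{"xyz":[2,0,0],"turn":[0,0,0],"grip":0},{"xyz":[3,0,0],"turn":[0,0,0],"grip":0},{"xyz":[3,0,0],"turn":[0,0,0],"grip":0}]}}

```text
t: 22.5
tool_pos: [0.5459, 0.2594, 0.36]
orientation: [1.08, 1.285, -1.075]
force: [-13.7, -9.1, 26.0]
opening: 0.0003
```

```bash
python3 st.py|tail -3
```

```text
force mach x -6.6 y 15.1 z 26.0 moment [-1.7   2.44 -0.03]
[[0.004, 0.984, 0.176], [0.0, 0.176, -0.984], [-1.0, 0.004, 0.0]]
tip z 276.0 mach x -34.7 y 1.1
```

Hard stop at tip z 276. I'll raise by 3 mm above the stop to see whether the button's spring is pushing there.

Request:
{"api": "step_arm", "payload": {"commands": [{"xyz":[-3,0,0],"turn":[0,0,0],"grip":0},{"xyz":[-6,0,0],"turn":[0,0,0],"grip":0},{"xyz":[-8,0,0],"turn":[0,0,0],"grip":0},{"xyz":[-8,0,0],"turn":[0,0,0],"grip":0},{"xyz":[-8,0,0],"turn":[0,0,0],"grip":0}]}}

```text
t: 23.12
tool_pos: [0.5463, 0.2601, 0.3622]
orientation: [1.078, 1.287, -1.077]
force: [1.9, -2.3, 3.3]
opening: 0.0005
```

```bash
python3 st.py|tail -3;  python3 - <<'E'
from h import *
a=cv2.cvtColor(snap('scene','s8'),cv2.COLOR_RGB2BGR)
cv2.imwrite('pics/s8c.png',cv2.resize(a[80:230,280:450],None,fx=4,fy=4,interpolation=cv2.INTER_CUBIC)[:600])
E
```

```text
force mach x -2.6 y -1.5 z 3.3 moment [-0.36 -0.37  0.03]
[[0.001, 0.984, 0.176], [0.0, 0.176, -0.984], [-1.0, 0.001, -0.0]]
tip z 278.2 mach x -34.1 y 0.8
```

View pics/s8c.png

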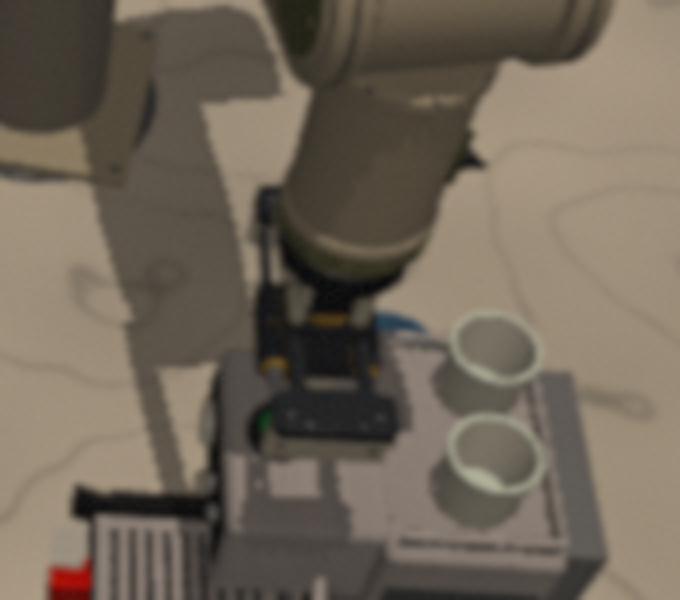

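At 278.2 mm the button still pushes back with about 3.3 N, so it had been fully down at 276. The picture shows only the closed fingertips on it and both cups undisturbed. I'll let go and retreat.

Request:
{"api": "step_arm", "payload": {"commands": [{"xyz":[-15,0,0],"turn":[0,0,0],"grip":0},{"xyz":[-50,0,0],"turn":[0,0,0],"grip":0},{"xyz":[-100,0,0],"turn":[0,0,0],"grip":0},{"xyz":[-110,0,60],"turn":[0,0,0],"grip":0},{"xyz":[-110,0,120],"turn":[0,0,0],"grip":0},{"xyz":[-110,0,180],"turn":[0,0,0],"grip":0},{"xyz":[-110,0,230],"turn":[0,0,0],"grip":0},{"xyz":[-110,0,230],"turn":[0,0,0],"grip":0},{"xyz":[-110,0,230],"turn":[0,0,0],"grip":0}]}}

```text
t: 24.3
tool_pos: [0.5863, 0.0341, 0.4723]
orientation: [1.078, 1.289, -1.078]
force: [0.2, -0.6, 1.3]
opening: 0.0005
```

```bash
python3 st.py
python3 - <<'E'
from h import *
p=camera_params('wrist'); a=cv2.cvtColor(snap('wrist','w9'),cv2.COLOR_RGB2BGR); cv2.imwrite('pics/w9c.png',cv2.resize(a[0:230,130:400],None,fx=2.5,fy=2.5,interpolation=cv2.INTER_CUBIC))
for z in(.054,): print('seated tab top exp px',proj('wrist',(.5627+.0325*.1754,.1732-.0325*.9845,z),p))
E
```

```text
t 24.3 open 0.0005 TCP [0.5863 0.0341 0.4723] grasp z 0.4073
machine frame mm: x -263.5 y 1.2 tool yaw err deg (tool y vs -mach y) 0.03 pitch z of toolz -0.001 zy -0.000
force mach x -0.6 y -0.1 z 1.3 moment [-0.06  0.01 -0.02]
[[-0.001, 0.984, 0.176], [0.001, 0.176, -0.984], [-1.0, -0.0, -0.001]]
tip z 388.3 mach x -263.5 y 1.2
seated tab top exp px [259.33085679  90.49997509]
```

View pics/w9c.png

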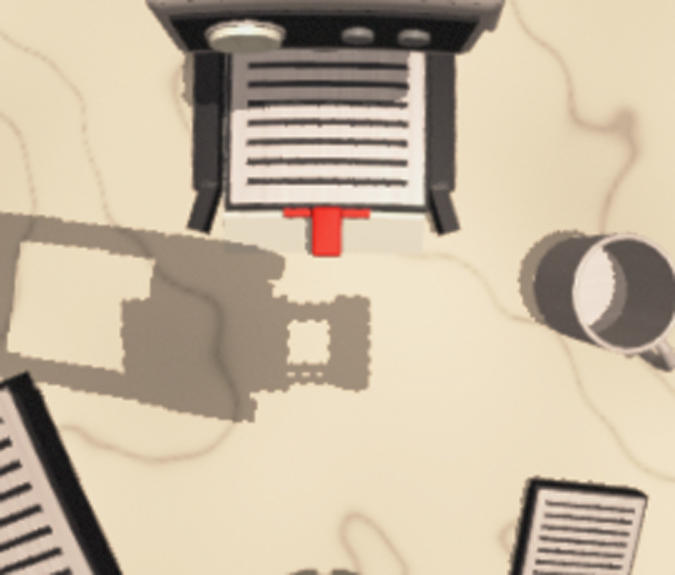

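The tray is still seated: the tab top is at (260,93), about 2 px from the expected place, with the sill in front of it. The robot is clear of everything, so I'll hand in.

```bash
python3 -c "
from plant import robot
print(robot.close_job())"
```

```text
the job is handed in; nothing more can be done
None
```

The middle-sized drip tray is refitted and caught behind the sill, and the rinse button was pressed and released. I handed the job in at about 24 s with the arm clear of everything.

- **Insertion:** I carried the tray by its red tab, about 11 mm up, over the sill instead of dragging it up the ramp. Partway in I let go, leaned the gripper back about 14° and regripped, because the wrist camera would have come too close to the machine's head.
- **Feel against the spring:** I pushed in small steps to about 11 N. While I pressed the front down, the push force peaked at 12.9 N, including about 1 N of friction. That is close to the wall limit of 12.5 N, so I backed off slightly. I saw no jump in force that would mean the tray hit the wall.
- **Tray seated:** The front bottomed at the expected height. When I eased back, the sill took the spring load. A later press on the tab top at 21 N met solid resistance at about 54 mm, the seated height. In the last picture the tab was about 2 px from where it should be.
- **Button:** It hit its end stop at 276 mm with 26 N. It still pushed back with about 3 N when I raised the fingers 2 mm, so it had been fully pressed.

Pressing down on the tray and the button also gave sideways forces of 10–15 N that I did not fully explain; they fit contact at the fingertips. I did not take a last picture of the cups or check by camera that the button had come back up. Both cups were undisturbed in the view taken during the press.

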